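Load the spray-can crate and hold the sprung chest lid at its balance point

ROBOT

A 6-joint arm with a two-finger parallel gripper is mounted at the origin on the work surface. World frame = base frame: x ahead of the robot, y to its left, z up, the work surface at z = 0. Lengths are in m, angles in rad, forces in N, time in s.
With the tool pointing down it reaches from about 0.2 to 0.875 m from the base axis. Payload 3.4 kg.
Tool frame: the origin (TCP) lies on the mounting face of the last link; the fingertips stand 199 mm ahead of it and the grasp point (between the pads) lies 180 mm ahead of it; z points along the fingers, y is the direction in which the jaws open and shut (so a half turn about z gives the same grasp; the last joint's range is limited). The gripper opens to 94 mm and grips with 3 to 60 N. Pads are 16 mm wide; open, the fingers measure 119 mm over their backs; the gripper's body (75 mm by 177 mm) begins 78 mm behind the grasp point.
Start: joints at [1.171, 0.276, 1.505, -0, 1.361, -0.121], TCP at [0.158, 0.553, 0.405] pointing down, gripper open.
Joint ranges: [-2.89, 2.89], [-0.75, 2.08], [0.22, 2.7], [-1.18, 4.32], [0.11, 2.71], [-2.7, 2.7]. Speed limits (rad/s): [2.57, 2.57, 3.14, 3.14, 3.14, 3.14].

INTERFACE

Orientations are given as [roll, pitch, yaw] about the fixed x, y, z axes, in that order (R = Rz(yaw) Ry(pitch) Rx(roll)).
In Python, from rig import ctrl, cams, workorder, find_in gives the robot as it stands. The module is installed in compiled form; this text tells all that it offers.
- The arm moves only by the tool send_rows, never from a script. Its argument "series" is a list of rows, each a list of 6 numbers: the shift along the world's x, y, z in cm, then the turn, a rotation vector about the world's x, y, z in degrees. A call has 1 to 20 rows; each row shifts and turns the commanded pose from where the row before left it; what a row does not reach is not made up. A row lasts 1/10 s, in which the tool goes at most 50 mm and 8.59 degrees, less where a joint would pass 70% of its speed; a pose out of reach is approached as far as the arm can. A call with a gripper value outside its range is refused whole. "jaw" is the closure, from 0 (fully open) to 1 (shut), set as the call begins (left out, the last holds). The fingers move at their own pace and stop on an object; "squeeze" is the grip in N (left out, the last holds). Time passes only in rows, so rows that do not move let the fingers close. It gives the time, the measured TCP pose, the force and the opening at its end, in the units of the state.
- ctrl.state(): the state, without advancing time (a new reading comes with each control period).
- cams.get_image(name): name is "side" or "top"; returns the picture (384x512x3 uint8, red, green, blue); there is no depth.
- cams.camera_params(name): a dict with "camera_matrix" (3x3 intrinsics, pixels), "extrinsics" (4x4, takes a point from camera to world coordinates). Camera axes: x right, y down, z forward; pixel columns grow to the right and rows downward; lengths in m; the calibration is good to about 2 mm. A picture is of the moment at which its call begins. camera_params takes no time and is no camera call.
- workorder.sign_off(): hands the job in, once; it reports no verdict.
Trained networks look in the newest picture that a camera, given by its name, has taken for a name from the list of things; names that differ only in an ending like _2 or _b are one class to them, and where a whole thing is asked for, a point or a joint stands for the part that bears it (a point fixed in the world has none). Each returns a list of dicts, best first, with "conf" (0 to 1); they miss things now and then, are a little off and sometimes report something else, mostly with a low value. They report only what shows in the picture. A call takes as long as a camera call. They do not tell look-alikes from the thing itself.
- find_in(camera, name): "position" ([column, row] in pixels, amid what is visible of it).
The state is a dict: "time_s": time; "joint_positions": joint angles; "qvel": joint speeds; "joint_torque": joint torques, N m; "tcp_pos": TCP position; "tcp_rot": TCP orientation; "force": force on the tool from outside, world axes, zero at the start; "torque": the same for the moment, N m; "width": opening from 0.0 (shut) to 1.0 (fully open).
Only numpy, scipy, OpenCV 4.12 (cv2) and the standard library are available. Lean on these libraries where they do the work, as an engineer would, in place of code of your own. Each camera call takes 0.05 s, during which the arm holds its last target.

TASK

Gently stand the two red spray cans upright in the two empty cells of the blue crate, one per cell. Then take the red bar of the sprung chest lid and raise the lid just past its balance point, which lies about 43 degrees open, without letting it fly up, ease it back and keep holding it still about 5 degrees below that point, so that I can lift the crate in: finish while holding the lid there. Do not drop or tip the cans, leave the crate where it is and leave everything else on the bench alone.

Things in the scene. Friction and masses are not known exactly. Their poses are not given: they have to be found in the camera images.
- can_a: red aerosol can with a black band and a white cap, upright, 0.22 kg (varies from 0.15 to 0.3): 50 mm in diameter up to 86 mm, then tapering; the 32 mm wide cap runs from 94 to 115 mm. Origin: centre of the underside, z up. Grip the body 70 to 85 mm above the underside so that the fingers stay over the crate's 50 mm walls
- can_b: red aerosol can with a black band and a white cap, upright, 0.22 kg (varies from 0.15 to 0.3): 50 mm in diameter up to 86 mm, then tapering; the 32 mm wide cap runs from 94 to 115 mm. Origin: centre of the underside, z up. Grip the body 70 to 85 mm above the underside so that the fingers stay over the crate's 50 mm walls
- crate: blue open plastic crate, loose, 76 mm (its x) by 218 mm (its y) by 50 mm high, walls and floor 5 mm, three cells in a row along its y, each 66 by 66 mm inside, 71 mm apart. Origin: centre of the underside, z up. The cell at its -y end already holds a yellow can of the same shape as the red ones; the other two are empty
- cell_middle (a point): centre of the inner floor of the crate's middle cell (empty), 5 mm above the crate's underside; a can stands in the cell with its underside at this height
- cell_end (a point): centre of the inner floor of the crate's cell at its +y end (empty), 5 mm above the crate's underside
- stored_can: yellow can with a black cap that already stands in the crate's -y cell (50 mm in diameter, 115 mm high; origin: centre of the underside); stays there
- oil_bottle: green bottle, 48 mm in diameter, 125 mm high, that stands in a row with the red cans in front of the crate and chest; origin: centre of the underside; not to be moved
- lid_hinge (a point): middle of the lid's hinge line, on the far top rim of the grey chest (fixed; 220 mm deep along its x, 260 mm wide along its y, 130 mm high), 130 mm above the table. Its frame is the chest's and does not turn with the lid: x points from the front (red bar) to the back, y along the hinge, z up. The chest is turned up to 0.25 rad about the vertical
- lid_bar (a point): middle of the lid's red round bar handle, 14 mm thick, 110 mm long, parallel to the hinge; its centre is 50 mm in front of the lid's edge, 134 mm above the table while shut. Frame turns with the lid. Can be pinched from straight above, and turns between the fingers. At lid angle a the bar is 270*cos(a) - 4*sin(a) mm in front of the hinge line and 270*sin(a) + 4*cos(a) mm above it
- lid (a joint): angle of the blue lid, rad: 0 shut and level, grows as the bar rises, stop at 1.2. Hinge springs carry part of its 3 kg: balance point at 0.75 rad (43 degrees). Below it the lid falls shut by itself, above it it rises by itself to the stop. About 3.5 N at the bar lifts it from shut, about 0.9 N upward keeps it 0.1 rad below balance
- wrench: steel wrench lying on the bench behind the crate; not to be moved
- mallet: red mallet lying on the bench to the left; not to be moved
- sleeve: steel sleeve, 64 mm wide, 70 mm high, standing to the right; not to be moved
- chuck: dark drill chuck, 48 mm wide, 50 mm high, standing to the right; not to be moved
There are look-alikes about, which are no part of the job. Leave any purple look-alike of the can_b alone.

How it is judged:
On the way, in this order (a step that is already met when the one before it is completed fails the run):
1. both red cans stand released in the two empty cells, one in each, while the lid is still shut ((((horizontal distance between can_a and cell_middle below 0.02 m and z of can_a in the frame of cell_middle below 0.007 m and angle between can_a's own z axis and vertical below 0.12 rad) and (horizontal distance between can_b and cell_end below 0.02 m and z of can_b in the frame of cell_end below 0.007 m and angle between can_b's own z axis and vertical below 0.12 rad)) or ((horizontal distance between can_b and cell_middle below 0.02 m and z of can_b in the frame of cell_middle below 0.007 m and angle between can_b's own z axis and vertical below 0.12 rad) and (horizontal distance between can_a and cell_end below 0.02 m and z of can_a in the frame of cell_end below 0.007 m and angle between can_a's own z axis and vertical below 0.12 rad))) and value of joint lid below 0.1 rad and not (contact force between the fingers and can_a above 0.05 N) and not (contact force between the fingers and can_b above 0.05 N) and linear speed of each of can_a, can_b below 0.05 m/s), for 0.2 s.
2. the robot has raised the lid past its balance point (above 0.77 rad) (value of joint lid above 0.77 rad and contact force between any of the fingers, the arm and lid above 0.1 N), for 0.1 s.
At the end, for the whole second after the job is handed in: Both red cans stand upright (0.12 rad), released, on the floors of the two empty cells, one each (within 20 mm of its centre); crate within 30 mm of its start; the robot holds the lid still (over 0.2 N) between 0.57 and 0.725 rad, 1.5 to 10 degrees below balance (0.75 rad) ((((horizontal distance between can_a and cell_middle below 0.02 m and z of can_a in the frame of cell_middle below 0.007 m and angle between can_a's own z axis and vertical below 0.12 rad) and (horizontal distance between can_b and cell_end below 0.02 m and z of can_b in the frame of cell_end below 0.007 m and angle between can_b's own z axis and vertical below 0.12 rad)) or ((horizontal distance between can_b and cell_middle below 0.02 m and z of can_b in the frame of cell_middle below 0.007 m and angle between can_b's own z axis and vertical below 0.12 rad) and (horizontal distance between can_a and cell_end below 0.02 m and z of can_a in the frame of cell_end below 0.007 m and angle between can_a's own z axis and vertical below 0.12 rad))) and not (contact force between the fingers and can_a above 0.05 N) and not (contact force between the fingers and can_b above 0.05 N) and linear speed of each of can_a, can_b below 0.05 m/s and value of joint lid between 0.57 and 0.725 rad and velocity of joint lid between -0.05 and 0.05 rad/s and contact force between any of the fingers, the arm and lid above 0.2 N and not (contact force between lid and crate above 0.05 N) and distance of crate from where it was at the start of the episode below 0.03 m); the arm keeps its last pose, push and grip.
It fails at once if a red can tipped over (tilted over 0.8 rad) (angle between any of can_a, can_b's own z axis and vertical above 0.8 rad).
It fails at once if a red can dropped or thrown into the crate (over 0.7 m/s inside it) ((horizontal distance between can_a and crate below 0.11 m and z of can_a in the frame of crate below 0.05 m and linear speed of can_a above 0.7 m/s) or (horizontal distance between can_b and crate below 0.11 m and z of can_b in the frame of crate below 0.05 m and linear speed of can_b above 0.7 m/s)).
It fails at once if the lid flew up (over 1.1 rad) (value of joint lid above 1.1 rad).
It fails at once if the crate shoved over 60 mm, or its yellow can over 70 mm or tilted over 0.4 rad (distance of crate from where it was at the start of the episode above 0.06 m or distance of stored_can from where it was at the start of the episode above 0.07 m or angle between stored_can's own z axis and vertical above 0.4 rad).
It fails at once if the bottle, wrench, mallet, sleeve or chuck moved over 30 mm (distance of any of oil_bottle, wrench, mallet, sleeve, chuck from where it was at the start of the episode above 0.03 m).
It also fails if it takes over 64 s, if anything falls off the work surface, if the arm or the gripper's body presses on something with over 40 N, if the wrist force passes 120 N, or if a joint passes its speed limit or range.

## Working session

There is one attempt and no reset: what is moved stays moved. The work goes in short steps, Python scripts to look and compute and a tool call to move; the robot and the scene stay as the last step left them, time stands still between calls to the robot, and variables do not carry over. Pictures are saved under pics/ and viewed, and the job is handed in when it is done.

Besides the shell and the picture viewer there is one more tool, called after "Call:" by a JSON object that holds its "fn" and its "kwargs", one argument or row to a line. send_rows: Moves the arm, as the interface text tells. Its arguments: {"type":"object","properties":{"series":{"type":"array","items":{"type":"array","items":{"type":"number"}}},"jaw":{"type":"number"},"squeeze":{"type":"number"}},"required":["series"]}

```bash
mkdir -p pics; ls
python3 - <<'E'
from rig import ctrl,cams,workorder,find_in
import cv2,json
s=ctrl.state(); print(s)
for c in("side","top"):
    im=cams.get_image(c); cv2.imwrite(f"pics/{c}0.png",cv2.resize(im[:,:,::-1],(768,576),interpolation=cv2.INTER_CUBIC))
    p=cams.camera_params(c); print(c,p)
    for n in["can_a","crate","stored_can","oil_bottle","lid_bar","lid"]:
        print(n,[(d['position'],round(d['conf'],2)) for d in find_in(c,n)])
E
```

```text
pics
{'time_s': 0.0, 'joint_positions': array([ 1.17100123e+00,  2.76565371e-01,  1.50611080e+00,  1.16958937e-05,
        1.36066568e+00, -1.21008702e-01]), 'qvel': array([-0.00062972, -0.00045976, -0.00163008, -0.00106243,  0.00095556,
        0.00113542]), 'joint_torque': array([-2.74222541e-03, -4.04598176e+01, -2.37215906e+01,  6.99477922e-02,
        3.45321035e-02, -1.40454995e-04]), 'tcp_pos': array([0.15816068, 0.55260554, 0.40383022]), 'tcp_rot': array([-3.13985763e+00, -2.22502259e-04,  2.86280361e+00]), 'force': array([ 0.16063733, -0.21456256,  0.26273092]), 'torque': array([ 0.00472636, -0.0463587 , -0.01661006]), 'width': 0.9966082591382378}
side {'camera_matrix': array([[371.94259313,   0.        , 253.82564768],
       [  0.        , 371.94259313, 183.84731174],
       [  0.        ,   0.        ,   1.        ]]), 'extrinsics': array([[ 0.7478565 , -0.35422807,  0.56145626, -0.16183488],
       [-0.66365176, -0.4201251 ,  0.61891941, -0.81490145],
       [ 0.01664324, -0.83547434, -0.54927737,  0.84051329],
       [ 0.        ,  0.        ,  0.        ,  1.        ]]
[... 394 characters left out ...]
     [  0.        , 400.22682479, 182.51080148],
       [  0.        ,   0.        ,   1.        ]]), 'extrinsics': array([[ 0.02634814, -0.98711639,  0.15781956,  0.35183704],
       [-0.99955404, -0.02379567,  0.01804144, -0.01802971],
       [-0.01405358, -0.15822454, -0.98730314,  1.40262845],
       [ 0.        ,  0.        ,  0.        ,  1.        ]])}
can_a [([247.2, 236.2], 0.75), ([310.7, 230.7], 0.72), ([270.4, 223.8], 0.7), ([322.9, 178.3], 0.45)]
crate [([349.8, 178.9], 0.68), ([324.0, 180.3], 0.64)]
stored_can [([346.2, 177.1], 0.61), ([214.0, 152.2], 0.38)]
oil_bottle [([358.4, 241.3], 0.59)]
lid_bar [([214.0, 152.6], 0.65), ([323.6, 181.3], 0.34)]
lid [([213.1, 151.8], 0.58)]
```

View pics/side0.png

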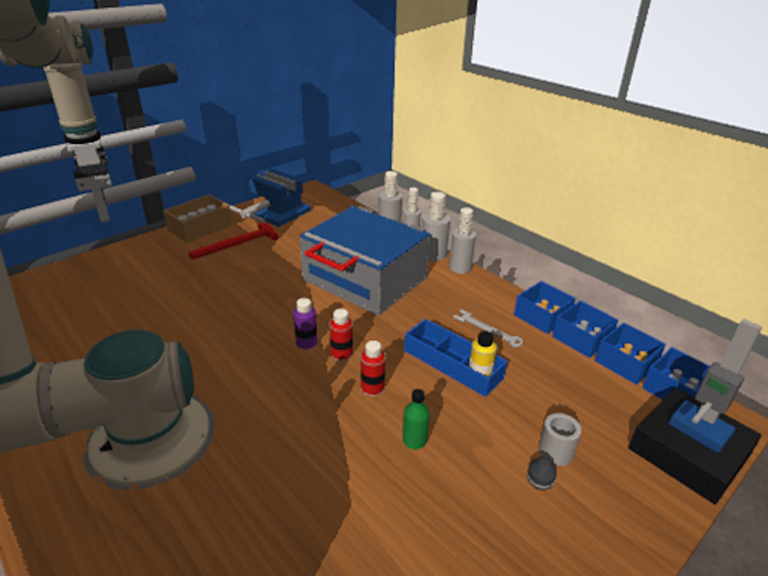

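View pics/top0.png

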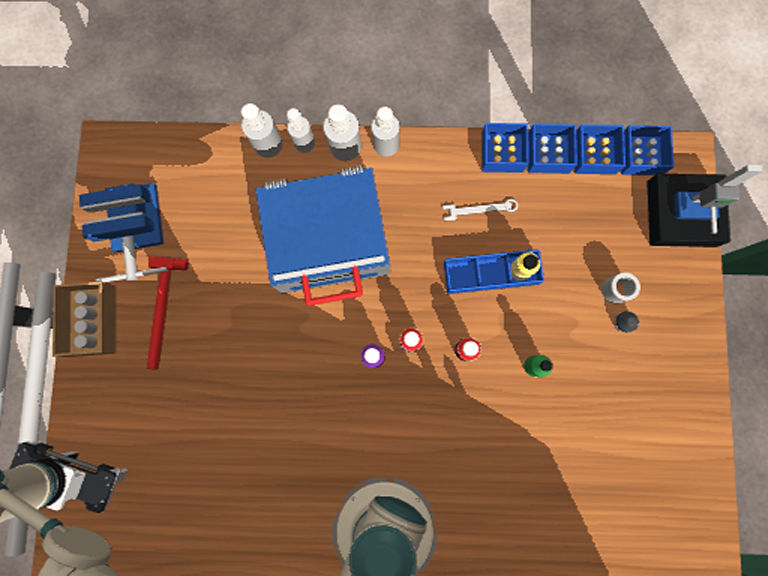

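Candidates for the red cans in the side view are (225,226) red, (247,246) red, and (201,215) purple, which is the look-alike. In the top view they are (274,226) red, (312,232) red and (248,237) purple. I choose the two red ones and check them in a close crop.

Run:
```python
from rig import ctrl,cams
import cv2,numpy as np
a=cams.get_image("top");b=cams.get_image("side")
cv2.imwrite("raw_top.png",a[:,:,::-1]);cv2.imwrite("raw_side.png",b[:,:,::-1])
A=cv2.resize(a[140:260,160:380,::-1],None,fx=3.6,fy=3.6,interpolation=cv2.INTER_CUBIC)
B=cv2.resize(b[130:310,180:350,::-1],None,fx=3.3,fy=3.3,interpolation=cv2.INTER_CUBIC)
cv2.imwrite("pics/ct.png",A);cv2.imwrite("pics/cs.png",B)
A=cv2.resize(a[105:210,165:265,::-1],None,fx=5.6,fy=5.6,interpolation=cv2.INTER_CUBIC)
cv2.imwrite("pics/chest.png",A)
```

```text
(no output)
```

View pics/ct.png

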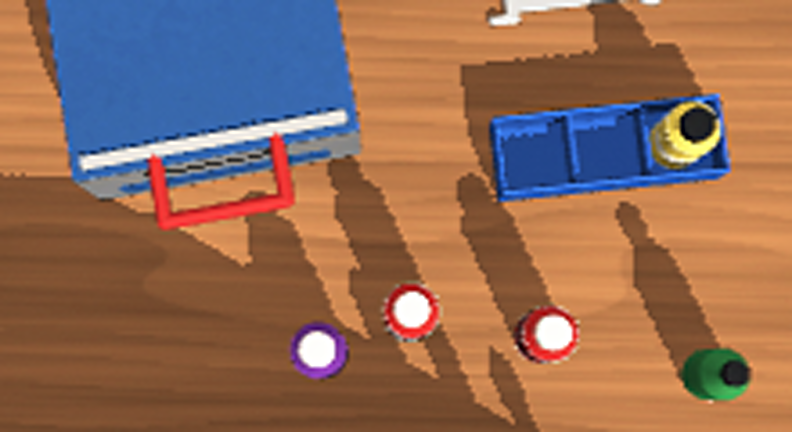

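View pics/cs.png

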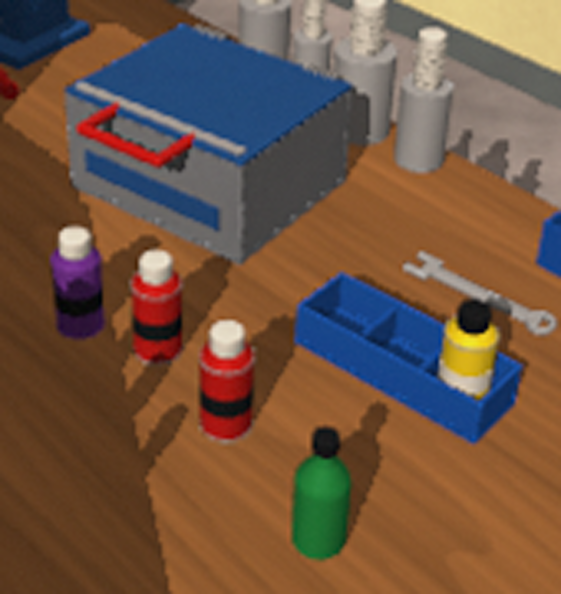

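View pics/chest.png

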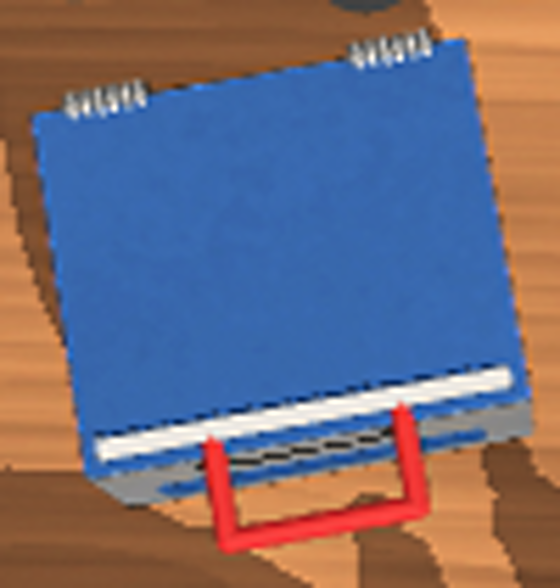

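The crops confirm it: two red cans, with the purple one leftmost left alone. The crate's empty cells are its middle and left (+y) ones, and the yellow can is in its right cell. Next I measure.

```bash
cat > h.py <<'E'
import cv2,numpy as np
from rig import cams
from scipy.optimize import minimize,least_squares
P={c:cams.camera_params(c) for c in("top","side")}
def proj(c,X):
    X=np.atleast_2d(X);E=np.linalg.inv(P[c]["extrinsics"]);q=X@E[:3,:3].T+E[:3,3];q=q@P[c]["camera_matrix"].T;return q[:,:2]/q[:,2:]
def ray(c,u,z):
    E=P[c]["extrinsics"];d=E[:3,:3]@np.linalg.solve(P[c]["camera_matrix"],[u[0],u[1],1]);o=E[:3,3];return o+d*(z-o[2])/d[2]
def tri(ut,us):
    A=[];b=[]
    for c,u in(("top",ut),("side",us)):
        E=P[c]["extrinsics"];d=E[:3,:3]@np.linalg.solve(P[c]["camera_matrix"],[u[0],u[1],1]);d/=np.linalg.norm(d);M=np.eye(3)-np.outer(d,d);A.append(M);b.append(M@E[:3,3])
    return np.linalg.lstsq(np.vstack(A),np.hstack(b),rcond=None)[0]
def hull(c,X,S=8):
    m=np.zeros((384*S//2,512*S//2),np.uint8);
    h=cv2.convexHull(((proj(c,X)+.5)*S/2).astype(np.float32)).astype(np.int32);cv2.fillConvexPoly(m,h,255)
    return cv2.resize(m,(512,384),interpolation=cv2.INTER_AREA)/255.
def box(x,y,yaw,lx,ly,z0,z1):
    c,s=np.cos(yaw),np.sin(yaw);return np.array([[x+c*a-s*b,y+s*a+c*b,z] for a in(-lx/2,lx/2) for b in(-ly/2,ly/2) for z in(z0,z1)])
E
python3 - <<'E'
from h import *
im={c:cv2.imread(f"raw_{c}.png") for c in P}
hsv={c:cv2.cvtColor(im[c],cv2.COLOR_BGR2HSV) for c in P}
# caps
def white(c,r):
    x0,y0,x1,y1=r;h=hsv[c][y0:y1,x0:x1];m=((h[...,1]<60)&(h[...,2]>150)).astype(float);ys,xs=np.nonzero(m);return np.array([xs.mean()+x0,ys.mean()+y0,m.sum()])
for n,rt,rs in(("A",(264,215,286,240),(218,203,236,218)),("B",(302,220,326,245),(240,224,258,240)),("purple",(238,226,260,250),(194,196,212,210))):
    t=white("top",rt);print(n,t,ray("top",t[:2],.115),"side",white("side",rs),ray("side",white("side",rs)[:2],.105))
# cylinders silhouettes: fit cans with hull of circle (body) in both views using red mask
def red(c): 
    h=hsv[c];return (((h[...,0]<8)|(h[...,0]>172))&(h[...,1]>150)&(h[...,2]>70))
th=np.linspace(0,2*np.pi,40)
def can(x,y):
    return np.array([[x+r*np.cos(t),y+r*np.sin(t),z] for r,z in((.025,0),(.025,.086),(.016,.094),(.016,.115)) for t in th])
for n,c0 in(("A",ray("top",(274,226),.115)[:2]),("B",ray("top",(313,232),.115)[:2])):
    best=[]
    for c in P:
        m=red(c)
        h=hsv[c];w=((h[...,1]<70)&(h[...,2]>140));bk=(h[...,2]<60)
        ctr=proj(c,[[c0[0],c0[1],.06]])[0]
        yy,xx=np.mgrid[:384,:512];near=np.hypot(xx-ctr[0],yy-ctr[1])<30
        M=(m|w|(bk&(c=="side")))&near
        M=cv2.morphologyEx(M.astype(np.uint8),cv2.MORPH_OPEN,np.ones((2,2)))
        nl,lab,st,cen=cv2.connectedComponentsWithStats(M);k=1+np.argmax(st[1:,4]);M=(lab==k).astype(float);
        f=lambda p:((hull(c,can(*p))-M)**2)[near].sum()
        r=minimize(f,c0,method="Nelder-Mead",options=dict(initial_simplex=[c0,c0+[.01,0],c0+[0,.01]]));print(n,c,r.x,r.fun,M.sum())
# crate
for c in P:
    h=hsv[c];b=((h[...,0]>100)&(h[...,0]<130)&(h[...,1]>140)&(h[...,2]>30))
    y=((h[...,0]>18)&(h[...,0]<35)&(h[...,1]>170)&(h[...,2]>150))&False
    ctr=proj(c,[[.54,-.17,.025]])[0];print(ctr)
    yy,xx=np.mgrid[:384,:512];near=np.hypot(xx-ctr[0],yy-ctr[1])<55
    M=((b|y)&near).astype(np.uint8);nl,lab,st,cen=cv2.connectedComponentsWithStats(M);k=1+np.argmax(st[1:,4]);M=(lab==k).astype(np.uint8);print(st[k])
    cn=np.vstack([q for q in cv2.findContours(M,0,1)[0]]);M2=np.zeros_like(M);cv2.fillConvexPoly(M2,cv2.convexHull(cn),1)
    f=lambda p:((hull(c,box(p[0],p[1],p[2],.076,.218,0,.05))-M2)**2).sum()
    p0=np.array([.54,-.17,.1]);r=min((minimize(f,p0+d,method="Nelder-Mead",options=dict(initial_simplex=p0+d+np.array([[0,0,0],[.02,0,0],[0,.02,0],[0,0,.1]]))) for d in([0,0,0],[0,0,.15],[.02,0,0])),key=lambda r:r.fun);print("crate",c,r.x,r.fun)
# bar
for c in P:
    M=red(c);M=M.astype(np.uint8);roi=np.zeros_like(M)
    x0,y0,x1,y1=(200,175,245,206) if c=="top" else (200,155,245,185);roi[y0:y1,x0:x1]=1;M&=roi
    cn=np.vstack(cv2.findContours(M,0,1)[0]);print(c,cv2.minAreaRect(cn),cv2.approxPolyDP(cv2.convexHull(cn),2,True)[:,0].tolist())
E
```

```text
A [274.03896104 225.93506494  77.        ] [ 0.41814526 -0.04861496  0.115     ] side [226.24675325 210.23376623  77.        ] [ 0.41819121 -0.04496165  0.105     ]
B [313.37662338 232.07792208  77.        ] [ 0.4018626  -0.17436051  0.115     ] side [248.19101124 231.94382022  89.        ] [ 0.40226784 -0.17213733  0.105     ]
purple [247.62650602 236.62650602  83.        ] [0.38203424 0.03490979 0.115     ] side [201.61643836 203.          73.        ] [0.38023067 0.03911642 0.105     ]
A top [ 0.41612153 -0.05287179] 30.275632449058058 164.0
A side [ 0.420306   -0.04939146] 63.338116109188775 410.0
B top [ 0.39993947 -0.18084717] 64.02465205690119 156.0
B side [ 0.40181729 -0.17831325] 78.61760861207227 455.0
[309.1363821  192.85545852]
[ 296  166   67   30 1197]
crate top [ 0.58400207 -0.23536652  0.13277002] 21.595048058439062
[278.79165018 232.33291376]
[ 270  213   64   51 1379]
crate side [ 0.58336857 -0.23364766  0.13042661] 103.92735101883892
top ((220.83558654785156, 190.23489379882812), (20.79631233215332, 38.86997985839844), 79.99201965332031) [[238, 179], [240, 197], [204, 203], [202, 183], [236, 177]]
side ((220.30999755859375, 170.28695678710938), (33.5727424621582, 12.799108505249023), 23.498565673828125) [[238, 171], [227, 180], [203, 168], [215, 161]]
```

Run:
```python
from h import *
g=lambda u,v:(165+(u-2.8)/5.6+0,105+(v-2.8)/5.6)
a=ray("top",g(228,540),.134);b=ray("top",g(420,502),.134);print("bar",a,b,(a+b)/2,np.linalg.norm(a-b),"yaw",np.arctan2(-(a-b)[0],(a-b)[1]))
for z in(.13,.142):
    TL,TR,BL,BR=[ray("top",g(*q),z) for q in((33,115),(467,40),(88,480),(530,400))]
    print(z,TL,TR,BL,BR,[np.linalg.norm(q) for q in(TL-TR,BL-BR,TL-BL,TR-BR)])
    for p,q in((TL,TR),(BL,BR)):print("yaw",np.arctan2(-(p-q)[0],(p-q)[1]))
    for p,q in((BL,TL),(BR,TR)):print("yaw",np.arctan2((q-p)[1],(q-p)[0]))
# side bar ends, crop scale 3.3
s=lambda u,v:(180+(u-1.6)/3.3,130+(v-1.6)/3.3)
e1,e2=s(84,128),s(158,159)
print(ray("side",e1,.134),ray("side",e2,.134))
im=cv2.imread("raw_side.png")[145:195,190:265];cv2.imwrite("pics/bars.png",cv2.resize(im,None,fx=10,fy=10,interpolation=cv2.INTER_CUBIC))
```

```text
bar [0.49100368 0.17302323 0.134     ] [0.51551971 0.06423531 0.134     ] [0.5032617  0.11862927 0.134     ] 0.11151612840793064 yaw 0.2216534168528275
0.13 [0.74069454 0.30092921 0.13      ] [0.79234758 0.04596777 0.13      ] [0.52409653 0.25589467 0.13      ] [0.57685021 0.00303996 0.13      ] [np.float64(0.26014106332313064), np.float64(0.2582991585275302), np.float64(0.22123021047604943), np.float64(0.219731463275857)]
yaw 0.19988624098764685
yaw 0.20568196906786865
yaw 0.2049969356609611
yaw 0.19662949707067903
0.142 [0.73702788 0.29792165 0.142     ] [0.78819388 0.04536432 0.142     ] [0.52247224 0.25331175 0.142     ] [0.57472849 0.00284129 0.142     ] [np.float64(0.25768811426804794), np.float64(0.2558635773518979), np.float64(0.21914416366432818), np.float64(0.21765954860644948)]
yaw 0.19988624098764726
yaw 0.2056819690678689
yaw 0.20499693566096164
yaw 0.19662949707067906
[0.49199145 0.17487937 0.134     ] [0.51508675 0.07116556 0.134     ]
```

View pics/bars.png

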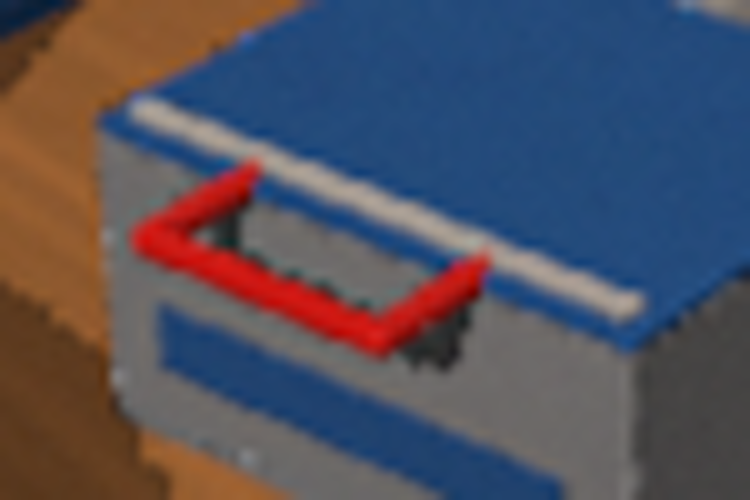

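Call:
{"fn": "send_rows", "kwargs": {
  "series": [
    [1.22,-3.63,-0.3,0,0,-3.325],
    [1.22,-3.63,-0.3,0,0,-3.325],
    [1.22,-3.63,-0.3,0,0,-3.325],
    [1.22,-3.63,-0.3,0,0,-3.325],
    [1.22,-3.63,-0.3,0,0,-3.325],
    [1.22,-3.63,-0.3,0,0,-3.325],
    [1.22,-3.63,-0.3,0,0,-3.325],
    [1.22,-3.63,-0.3,0,0,-3.325],
    [1.22,-3.63,-0.3,0,0,-3.325],
    [1.22,-3.63,-0.3,0,0,-3.325],
    [1.22,-3.63,-0.3,0,0,-3.325],
    [1.22,-3.63,-0.3,0,0,-3.325],
    [1.22,-3.63,-0.3,0,0,-3.325],
    [1.22,-3.63,-0.3,0,0,-3.325],
    [1.22,-3.63,-0.3,0,0,-3.325],
    [1.22,-3.63,-0.3,0,0,-3.325],
    [1.22,-3.63,-0.3,0,0,-3.325],
    [1.22,-3.63,-0.3,0,0,-3.325],
    [1.22,-3.63,-0.3,0,0,-3.325],
    [1.22,-3.63,-0.3,0,0,-3.325]
  ],
  "jaw": 0
}}

```text
time_s: 2.8
tcp_pos: [0.4025, -0.1749, 0.3448]
tcp_rot: [3.141, 0.0, 1.699]
force: [0.1, -0.2, 0.3]
width: 1.0
```

Call:
{"fn": "send_rows", "kwargs": {
  "series": [
    [0,0,0,0,0,0],
    [0,0,0,0,0,0],
    [0,0,0,0,0,0]
  ]
}}

```text
time_s: 3.1
tcp_pos: [0.4017, -0.1723, 0.3446]
tcp_rot: [-3.141, -0.001, 1.703]
force: [-0.0, -0.7, 0.2]
width: 1.003
```

Call:
{"fn": "send_rows", "kwargs": {
  "series": [
    [0,0,-1.5,0,0,0],
    [0,0,-1.5,0,0,0],
    [0,0,-1.5,0,0,0],
    [0,0,-1.5,0,0,0],
    [0,0,-1.5,0,0,0],
    [0,0,-1.1,0,0,0],
    [0,0,0,0,0,0]
  ]
}}

```text
time_s: 3.8
tcp_pos: [0.4013, -0.1715, 0.2579]
tcp_rot: [-3.139, -0.002, 1.704]
force: [-0.8, 0.7, 0.2]
width: 1.0
```

Run:
```python
from h import *
for c,r in(("top",(255,170,395,275)),("side",(190,150,330,300))):
    im=cams.get_image(c)[r[1]:r[3],r[0]:r[2],::-1];cv2.imwrite(f"pics/g1{c}.png",cv2.resize(im,None,fx=4,fy=4,interpolation=cv2.INTER_CUBIC))
```

```text
(no output)
```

View pics/g1side.png

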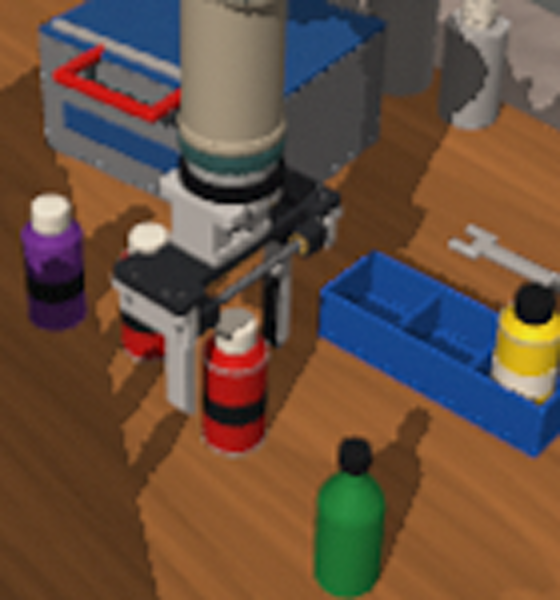

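View pics/g1top.png

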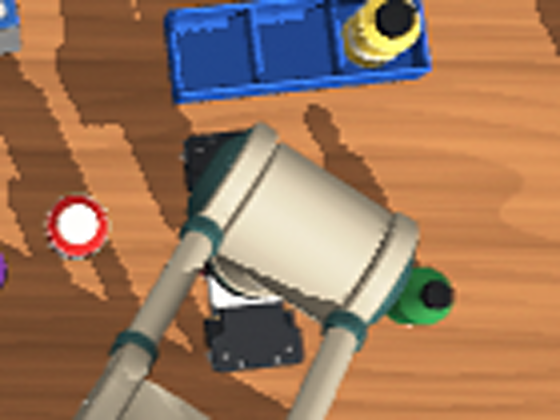

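Run:
```python
from h import *
r=(190,150,330,300)
im=cams.get_image("side")[r[1]:r[3],r[0]:r[2],::-1];im=cv2.resize(im,None,fx=4,fy=4,interpolation=cv2.INTER_CUBIC)
th=np.linspace(0,2*np.pi,30)
for z,R in((0,.025),(.086,.025),(.094,.016),(.115,.016)):
    q=proj("side",[[.402+R*np.cos(t),-.1735+R*np.sin(t),z] for t in th]);q=((q+.5-[r[0],r[1]])*4).astype(int);cv2.polylines(im,[q],True,(255,255,0),1)
u=np.array([np.cos(.133),np.sin(.133),0]);v=np.array([-u[1],u[0],0])
for s in(-1,1):
  for R in (.047,.0595):
    q=proj("side",[np.array([.4013,-.1715,.059])+s*u*R+v*w for w in(-.008,.008)]);q=((q+.5-[r[0],r[1]])*4).astype(int);cv2.polylines(im,[q],False,(0,255,0),2)
cv2.imwrite("pics/g1b.png",im)
```

```text
(no output)
```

View pics/g1b.png

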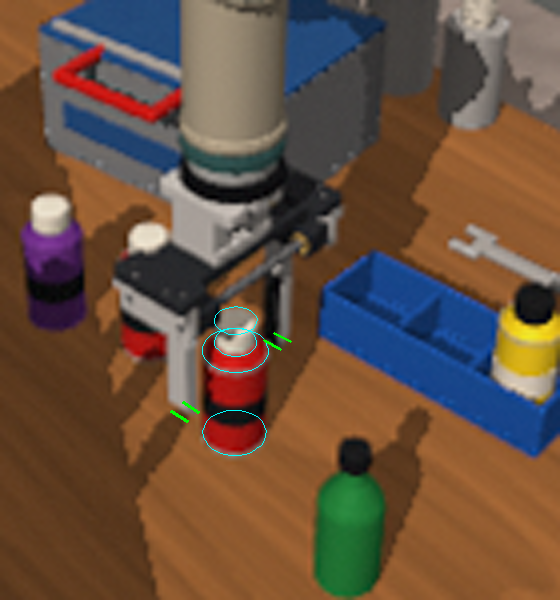

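The side view shows can_b's body near crop pixel (235,385), between the fingers and on the projected outline. The top view shows the crate and bottle clear of the gripper. I close the jaw.

Call:
{"fn": "send_rows", "kwargs": {
  "series": [
    [0,0,0,0,0,0],
    [0,0,0,0,0,0],
    [0,0,0,0,0,0],
    [0,0,0,0,0,0],
    [0,0,0,0,0,0],
    [0,0,0,0,0,0],
    [0,0,0,0,0,0],
    [0,0,0,0,0,0]
  ],
  "jaw": 1,
  "squeeze": 15
}}

```text
time_s: 4.75
tcp_pos: [0.4025, -0.1733, 0.2587]
tcp_rot: [3.141, 0.0, 1.702]
force: [0.5, 0.8, -0.4]
width: 0.523
```

Call:
{"fn": "send_rows", "kwargs": {
  "series": [
    [0,0,1,0,0,0],
    [0,0,1.6,0,0,0],
    [0,0,1.8,0,0,0],
    [0,0,1.8,0,0,0],
    [0,0,1.8,0,0,0],
    [1.4,-0.47,0,0,0,0],
    [1.4,-0.47,0,0,0,0],
    [1.4,-0.47,0,0,0,0],
    [1.4,-0.47,0,0,0,0],
    [1.4,-0.47,0,0,0,0],
    [1.4,-0.47,0,0,0,0],
    [1.4,-0.47,0,0,0,0],
    [1.4,-0.47,0,0,0,0],
    [1.4,-0.47,0,0,0,0],
    [1.4,-0.47,0,0,0,0],
    [1.4,-0.47,0,0,0,0],
    [1.4,-0.49,0,0,0,0],
    [1.4,-0.49,0,0,0,0],
    [0,0,0,0,0,0],
    [0,0,0,0,0,0]
  ]
}}

```text
time_s: 6.75
tcp_pos: [0.5844, -0.2346, 0.3379]
tcp_rot: [-3.14, -0.001, 1.702]
force: [-0.6, 0.7, -2.3]
width: 0.525
```

Run:
```python
from h import *
from rig import ctrl
r=(190,150,330,300)
im=cams.get_image("side")[r[1]:r[3],r[0]:r[2],::-1];im=cv2.resize(im,None,fx=4,fy=4,interpolation=cv2.INTER_CUBIC)
th=np.linspace(0,2*np.pi,30)
for z,R in((.08,.025),(.166,.025)):
    q=proj("side",[[.584+R*np.cos(t),-.2345+R*np.sin(t),z] for t in th]);q=((q+.5-[r[0],r[1]])*4).astype(int);cv2.polylines(im,[q],True,(255,255,0),1)
for k in(0,1):
    b=box(.584-.071*k*np.sin(.131),-.2345+.071*k*np.cos(.131),.131,.066,.066,.05,.05);q=((proj("side",b[[0,2,6,4]])+.5-[r[0],r[1]])*4).astype(int);cv2.polylines(im,[q],True,(0,255,0),1)
cv2.imwrite("pics/g2b.png",im);print(ctrl.state())
im=cams.get_image("top");r=(255,140,395,245);im=cv2.resize(im[r[1]:r[3],r[0]:r[2],::-1],None,fx=4,fy=4);cv2.imwrite("pics/g2t.png",im)
```

```text
{'time_s': 6.8, 'joint_positions': array([-4.92323927e-01,  3.98280455e-01,  1.48781004e+00, -5.63590203e-05,
        1.25750962e+00, -6.23783923e-01]), 'qvel': array([-0.00027956, -0.01332506,  0.00998429,  0.00029976, -0.00410265,
        0.0002634 ]), 'joint_torque': array([-1.08969046e-02, -4.78535950e+01, -2.41232890e+01,  4.75179311e-02,
       -1.34793794e-02,  1.08211123e-03]), 'tcp_pos': array([ 0.58396615, -0.23448465,  0.33807421]), 'tcp_rot': array([-3.13993195e+00, -1.12909253e-03,  1.70227281e+00]), 'force': array([ 0.12617287,  0.36692122, -2.4533562 ]), 'torque': array([-0.07403256,  0.06745636, -0.00306972]), 'width': 0.529421363804698}
```

View pics/g2b.png

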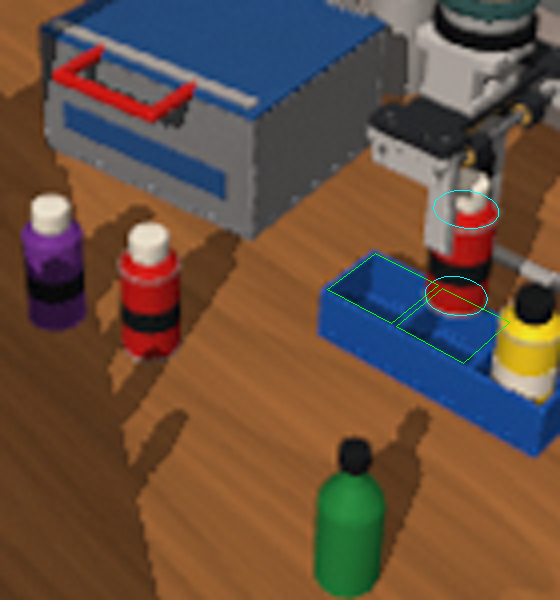

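View pics/g2t.png

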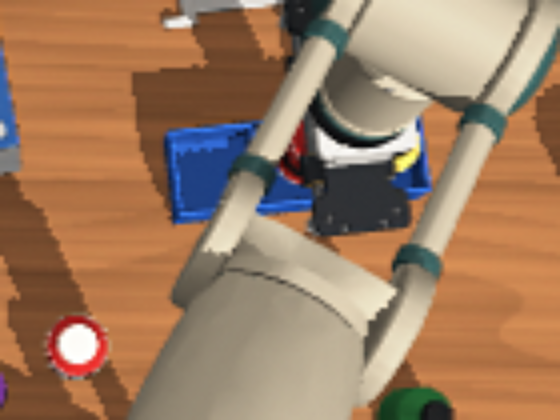

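The can hangs upright over the middle cell, at crop pixel (459,260), and the projected cell outline fits the crate. I lower it.

Call:
{"fn": "send_rows", "kwargs": {
  "series": [
    [0,0,-1.2,0,0,0],
    [0,0,-1.2,0,0,0],
    [0,0,-1.2,0,0,0],
    [0,0,-1.2,0,0,0],
    [0,0,-1.0,0,0,0],
    [0,0,-0.6,0,0,0],
    [0,0,-0.5,0,0,0],
    [0,0,-0.4,0,0,0],
    [0,0,-0.15,0,0,0],
    [0,0,0,0,0,0],
    [0,0,0,0,0,0]
  ]
}}

```text
time_s: 7.95
tcp_pos: [0.5844, -0.2347, 0.2646]
tcp_rot: [3.141, 0.001, 1.702]
force: [-1.2, 0.4, -2.8]
width: 0.525
```

Call:
{"fn": "send_rows", "kwargs": {
  "series": [
    [0,0,-0.1,0,0,0],
    [0,0,0,0,0,0]
  ]
}}

```text
time_s: 8.15
tcp_pos: [0.5845, -0.2348, 0.2638]
tcp_rot: [3.14, 0.001, 1.702]
force: [0.5, 0.7, -0.4]
width: 0.527
```

Call:
{"fn": "send_rows", "kwargs": {
  "series": [
    [0,0,0,0,0,0],
    [0,0,0,0,0,0],
    [0,0,0,0,0,0],
    [0,0,0,0,0,0],
    [0,0,0,0,0,0],
    [0,0,1.0,0,0,0],
    [0,0,1.5,0,0,0],
    [0,0,2,0,0,0],
    [0,0,2.5,0,0,0],
    [0,0,2,0,0,0]
  ],
  "jaw": 0
}}

```text
time_s: 9.15
tcp_pos: [0.5844, -0.2348, 0.3553]
tcp_rot: [3.14, 0.001, 1.702]
force: [-0.9, -0.2, -1.1]
width: 1.002
```

Run:
```python
from h import *
r=(190,150,330,300)
im=cams.get_image("side")[r[1]:r[3],r[0]:r[2],::-1];im=cv2.resize(im,None,fx=4,fy=4,interpolation=cv2.INTER_CUBIC)
cv2.imwrite("pics/g3b.png",im)
```

```text
(no output)
```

View pics/g3b.png

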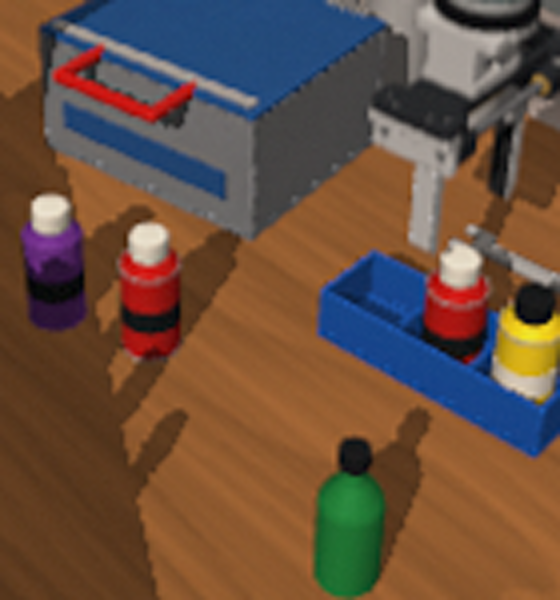

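can_b stands upright in the middle cell at crop pixel (456,300). Next is can_a.

Call:
{"fn": "send_rows", "kwargs": {
  "series": [
    [-1.66,1.87,0,0,0,0],
    [-1.66,1.87,0,0,0,0],
    [-1.66,1.87,0,0,0,0],
    [-1.66,1.87,0,0,0,0],
    [-1.66,1.87,0,0,0,0],
    [-1.66,1.87,0,0,0,0],
    [-1.66,1.87,0,0,0,0],
    [-1.66,1.87,0,0,0,0],
    [-1.66,1.87,0,0,0,0],
    [-1.66,1.87,0,0,0,0],
    [0,0,0,0,0,0],
    [0,0,-1.6,0,0,0],
    [0,0,-1.6,0,0,0],
    [0,0,-1.6,0,0,0],
    [0,0,-1.6,0,0,0],
    [0,0,-1.6,0,0,0],
    [0,0,-1.7,0,0,0],
    [0,0,0,0,0,0]
  ]
}}

```text
time_s: 11.0
tcp_pos: [0.4182, -0.0481, 0.2546]
tcp_rot: [-3.138, -0.001, 1.702]
force: [-0.5, -1.0, 0.6]
width: 1.0
```

Run:
```python
from h import *
r=(190,150,330,300)
im=cams.get_image("side")[r[1]:r[3],r[0]:r[2],::-1];im=cv2.resize(im,None,fx=4,fy=4,interpolation=cv2.INTER_CUBIC)
cv2.imwrite("pics/g4b.png",im)
```

```text
(no output)
```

View pics/g4b.png

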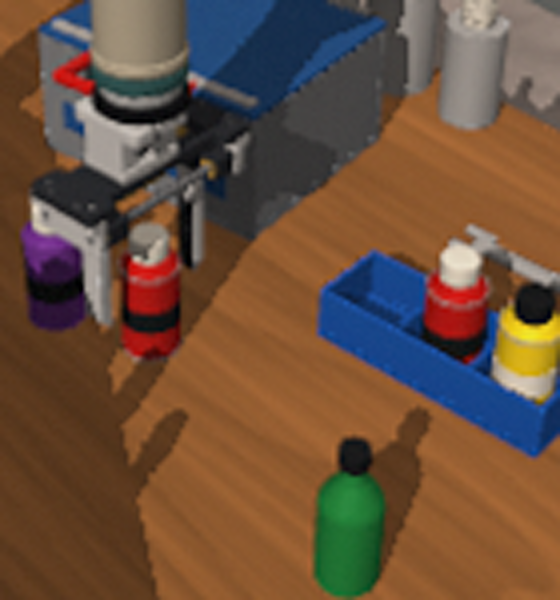

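The fingers straddle can_a at crop pixel (150,310), clear of the purple can at (55,280).

Call:
{"fn": "send_rows", "kwargs": {
  "series": [
    [0,0,0,0,0,0],
    [0,0,0,0,0,0],
    [0,0,0,0,0,0],
    [0,0,0,0,0,0],
    [0,0,0,0,0,0],
    [0,0,0,0,0,0],
    [0,0,0,0,0,0],
    [0,0,0,0,0,0]
  ],
  "jaw": 1
}}

```text
time_s: 11.85
tcp_pos: [0.4188, -0.0477, 0.2565]
tcp_rot: [3.14, 0.0, 1.702]
force: [1.0, 0.7, 1.1]
width: 0.531
```

Call:
{"fn": "send_rows", "kwargs": {
  "series": [
    [0,0,1,0,0,0],
    [0,0,1.6,0,0,0],
    [0,0,1.8,0,0,0],
    [0,0,1.8,0,0,0],
    [0,0,1.8,0,0,0],
    [1.31,-0.97,0,0,0,0],
    [1.31,-0.97,0,0,0,0],
    [1.31,-0.97,0,0,0,0],
    [1.31,-0.97,0,0,0,0],
    [1.31,-0.97,0,0,0,0],
    [1.31,-0.97,0,0,0,0],
    [1.31,-0.97,0,0,0,0],
    [1.31,-0.97,0,0,0,0],
    [1.31,-0.97,0,0,0,0],
    [1.31,-0.97,0,0,0,0],
    [1.31,-0.97,0,0,0,0],
    [1.31,-0.97,0,0,0,0],
    [0,0,0,0,0,0],
    [0,0,0,0,0,0]
  ]
}}

```text
time_s: 13.75
tcp_pos: [0.5755, -0.1643, 0.3354]
tcp_rot: [-3.14, -0.001, 1.702]
force: [-0.3, 0.3, -2.1]
width: 0.533
```

Run:
```python
from h import *
r=(190,150,330,300)
im=cams.get_image("side")[r[1]:r[3],r[0]:r[2],::-1];im=cv2.resize(im,None,fx=4,fy=4,interpolation=cv2.INTER_CUBIC)
for k in(0,1):
    b=box(.584-.071*k*np.sin(.131),-.2345+.071*k*np.cos(.131),.131,.066,.066,.05,.05);q=((proj("side",b[[0,2,6,4]])+.5-[r[0],r[1]])*4).astype(int);cv2.polylines(im,[q],True,(0,255,0),1)
cv2.imwrite("pics/g5b.png",im)
```

```text
(no output)
```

View pics/g5b.png

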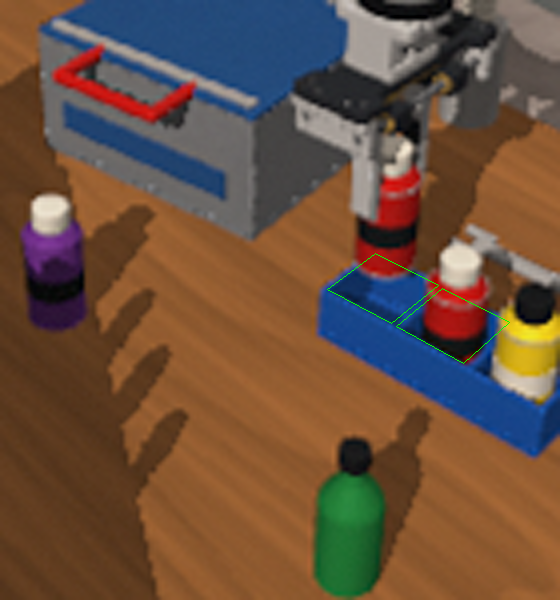

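The can hangs over the end cell at crop pixel (387,225), and the crate has not moved against its outline. I lower it.

Call:
{"fn": "send_rows", "kwargs": {
  "series": [
    [0,0,-1.2,0,0,0],
    [0,0,-1.2,0,0,0],
    [0,0,-1.2,0,0,0],
    [0,0,-1.2,0,0,0],
    [0,0,-1.0,0,0,0],
    [0,0,-0.6,0,0,0],
    [0,0,-0.5,0,0,0],
    [0,0,-0.3,0,0,0],
    [0,0,-0.1,0,0,0],
    [0,0,0,0,0,0],
    [0,0,0,0,0,0]
  ]
}}

```text
time_s: 14.9
tcp_pos: [0.5756, -0.1642, 0.2636]
tcp_rot: [3.141, 0.0, 1.702]
force: [0.4, 0.6, -2.8]
width: 0.526
```

Call:
{"fn": "send_rows", "kwargs": {
  "series": [
    [0,0,-0.1,0,0,0],
    [0,0,0,0,0,0]
  ]
}}

```text
time_s: 15.1
tcp_pos: [0.5754, -0.1641, 0.2623]
tcp_rot: [3.141, 0.0, 1.702]
force: [0.2, -0.7, -2.4]
width: 0.528
```

Call:
{"fn": "send_rows", "kwargs": {
  "series": [
    [0,0,-0.1,0,0,0],
    [0,0,0,0,0,0]
  ]
}}

```text
time_s: 15.3
tcp_pos: [0.5756, -0.1641, 0.2616]
tcp_rot: [3.141, 0.0, 1.702]
force: [-0.8, 0.6, -0.3]
width: 0.529
```

Call:
{"fn": "send_rows", "kwargs": {
  "series": [
    [0,0,0,0,0,0],
    [0,0,0,0,0,0],
    [0,0,0,0,0,0],
    [0,0,0,0,0,0],
    [0,0,0,0,0,0],
    [0,0,1.0,0,0,0],
    [0,0,1.5,0,0,0],
    [0,0,2,0,0,0],
    [0,0,2.5,0,0,0],
    [0,0,2,0,0,0]
  ],
  "jaw": 0
}}

```text
time_s: 16.3
tcp_pos: [0.5756, -0.1641, 0.3533]
tcp_rot: [3.14, 0.001, 1.702]
force: [-0.3, -0.2, 0.1]
width: 1.001
```

Run:
```python
from h import *
r=(190,150,330,300)
im=cams.get_image("side")[r[1]:r[3],r[0]:r[2],::-1];im=cv2.resize(im,None,fx=4,fy=4,interpolation=cv2.INTER_CUBIC)
for k in(0,1):
    b=box(.584-.071*k*np.sin(.131),-.2345+.071*k*np.cos(.131),.131,.066,.066,.05,.05);q=((proj("side",b[[0,2,6,4]])+.5-[r[0],r[1]])*4).astype(int);cv2.polylines(im,[q],True,(0,255,0),1)
cv2.imwrite("pics/g6b.png",im)
```

```text
(no output)
```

View pics/g6b.png

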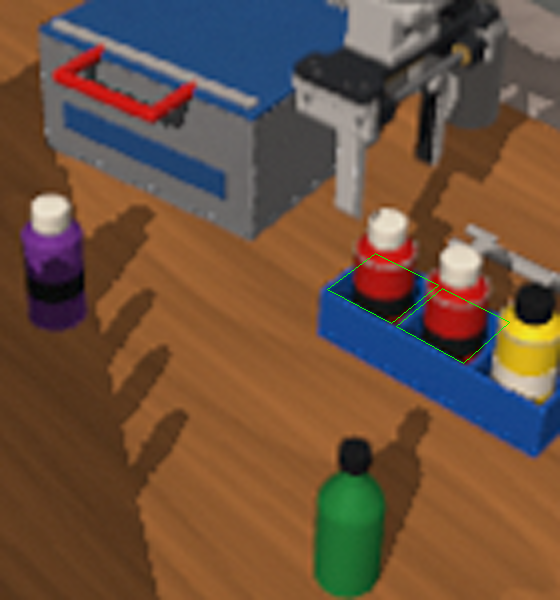

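Both cans stand in their cells, at crop pixels (385,265) and (456,300). Next I go to the bar, with the jaws half open and turned 4 degrees.

Call:
{"fn": "send_rows", "kwargs": {
  "series": [
    [0,0,2.3,0,0,0],
    [0,0,2.3,0,0,0],
    [-0.61,2.35,0,0,0,0.34],
    [-0.61,2.35,0,0,0,0.34],
    [-0.61,2.35,0,0,0,0.34],
    [-0.61,2.35,0,0,0,0.34],
    [-0.61,2.35,0,0,0,0.34],
    [-0.61,2.35,0,0,0,0.34],
    [-0.61,2.35,0,0,0,0.34],
    [-0.61,2.35,0,0,0,0.34],
    [-0.61,2.35,0,0,0,0.34],
    [-0.61,2.35,0,0,0,0.34],
    [-0.61,2.35,0,0,0,0.34],
    [-0.61,2.35,0,0,0,0.34],
    [0,0,0,0,0,0],
    [0,0,0,0,0,0]
  ],
  "jaw": 0.55
}}

```text
time_s: 17.95
tcp_pos: [0.5021, 0.1179, 0.3972]
tcp_rot: [3.141, 0.001, 1.775]
force: [-0.9, 0.3, 1.1]
width: 0.446
```

```bash
cat > ov.py <<'E'
from h import *
import sys
from rig import ctrl
n,dz=sys.argv[1],float(sys.argv[2])
s=ctrl.state();print(s["tcp_pos"],s["tcp_rot"],s["force"],s["width"]);p=s["tcp_pos"];yaw=s["tcp_rot"][2]-np.pi/2
r=(185,100,315,230)
im=cams.get_image("side")[r[1]:r[3],r[0]:r[2],::-1];im=cv2.resize(im,None,fx=4.5,fy=4.5,interpolation=cv2.INTER_CUBIC)
u=np.array([np.cos(yaw),np.sin(yaw),0]);v=np.array([-u[1],u[0],0]);w=s["width"]*.047
def L(a,b,col,t=1):
    q=((proj("side",[a,b])+.5-[r[0],r[1]])*4.5).astype(int);cv2.line(im,tuple(map(int,q[0])),tuple(map(int,q[1])),col,t)
t=p-[0,0,.199]
for R in(w,w+.0125):
    for sg in(-1,1): L(t+sg*u*R-v*.008,t+sg*u*R+v*.008,(0,255,0))
g=p-[0,0,.18+dz];L(g-v*.055,g+v*.055,(255,255,0));L(g-u*.03,g+u*.03,(255,255,0))
cv2.imwrite(f"pics/{n}.png",im)
E
python3 ov.py b1 0.085
```

```text
[0.50214559 0.11794905 0.3972463 ] [3.14130076e+00 8.57344058e-04 1.77463474e+00] [-0.85718514  0.30586412  1.12447684] 0.4460787434275783
```

View pics/b1.png

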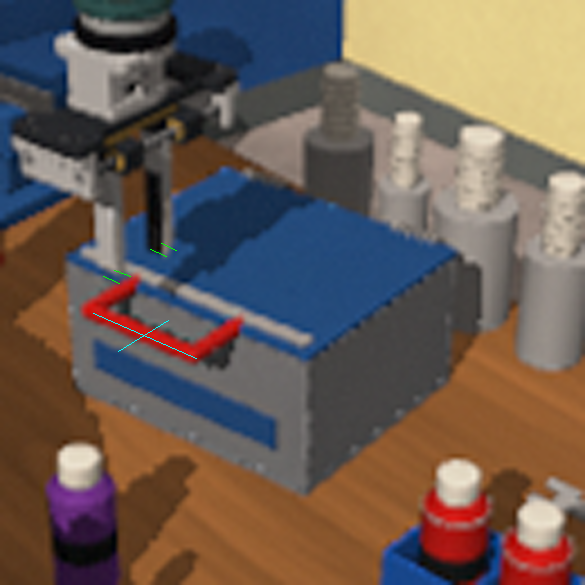

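The projected grasp line lies on the red bar, crop pixels (90,310) to (200,355). I descend and pinch it.

Call:
{"fn": "send_rows", "kwargs": {
  "series": [
    [0,0,-1.5,0,0,0],
    [0,0,-1.5,0,0,0],
    [0,0,-1.5,0,0,0],
    [0,0,-1.3,0,0,0],
    [0,0,-1.0,0,0,0],
    [0,0,-1.0,0,0,0],
    [0,0,-0.5,0,0,0],
    [0,0,0,0,0,0],
    [0,0,0,0,0,0]
  ]
}}

```text
time_s: 18.9
tcp_pos: [0.5025, 0.1179, 0.3145]
tcp_rot: [3.141, 0.0, 1.773]
force: [-0.2, 1.1, -0.3]
width: 0.449
```

```bash
python3 ov.py b2 0.0
```

```text
[0.50248687 0.11786323 0.31448737] [3.14087864e+00 1.23318090e-04 1.77329061e+00] [-0.16761993  1.10534727 -0.30198172] 0.44864265379073515
```

View pics/b2.png

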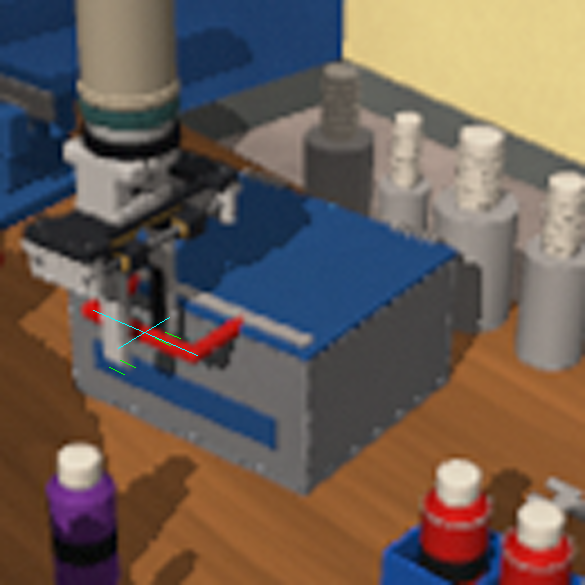

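The bar lies between the fingers, the front one at crop pixel (115,340) and the rear one at (165,340). I close.

Call:
{"fn": "send_rows", "kwargs": {
  "series": [
    [0,0,0,0,0,0],
    [0,0,0,0,0,0],
    [0,0,0,0,0,0],
    [0,0,0,0,0,0],
    [0,0,0,0,0,0],
    [0,0,0,0,0,0]
  ],
  "jaw": 1,
  "squeeze": 20
}}

```text
time_s: 19.55
tcp_pos: [0.5027, 0.118, 0.3144]
tcp_rot: [3.14, -0.0, 1.773]
force: [1.9, -0.0, -0.3]
width: 0.141
```

```bash
cat > arc.py <<'E'
import numpy as np
y=.202;
def bar(a): # fwd distance along chest x from hinge(neg), height
    return np.array([-(270*np.cos(a)-4*np.sin(a))/10,(270*np.sin(a)+4*np.cos(a))/10])
def rows(angs):
    o=[];rem=np.zeros(3)
    for a,b in zip(angs,angs[1:]):
        d=bar(b)-bar(a);e=np.array([d[0]*np.cos(y),d[0]*np.sin(y),d[1]])+rem;q=e.round(2);rem=e-q;o.append(q.tolist()+[0,0,0])
    return o
E
python3 - <<'E'
from arc import *
print(rows(np.linspace(0,.2,9)))
print(rows(np.linspace(.2,.6,17)))
print(rows(np.linspace(.6,.8,11)))
E
```

```text
[[0.02, 0.0, 0.67, 0, 0, 0], [0.03, 0.01, 0.68, 0, 0, 0], [0.05, 0.01, 0.67, 0, 0, 0], [0.07, 0.02, 0.67, 0, 0, 0], [0.09, 0.01, 0.67, 0, 0, 0], [0.1, 0.02, 0.67, 0, 0, 0], [0.11, 0.03, 0.66, 0, 0, 0], [0.14, 0.02, 0.67, 0, 0, 0]]
[[0.15, 0.03, 0.66, 0, 0, 0], [0.16, 0.03, 0.65, 0, 0, 0], [0.19, 0.04, 0.65, 0, 0, 0], [0.19, 0.04, 0.65, 0, 0, 0], [0.21, 0.05, 0.63, 0, 0, 0], [0.23, 0.04, 0.64, 0, 0, 0], [0.25, 0.05, 0.63, 0, 0, 0], [0.26, 0.05, 0.62, 0, 0, 0], [0.27, 0.06, 0.61, 0, 0, 0], [0.29, 0.06, 0.61, 0, 0, 0], [0.3, 0.06, 0.6, 0, 0, 0], [0.32, 0.07, 0.59, 0, 0, 0], [0.33, 0.07, 0.58, 0, 0, 0], [0.35, 0.07, 0.58, 0, 0, 0], [0.36, 0.07, 0.56, 0, 0, 0], [0.38, 0.08, 0.56, 0, 0, 0]]
[[0.31, 0.06, 0.44, 0, 0, 0], [0.32, 0.07, 0.43, 0, 0, 0], [0.32, 0.07, 0.42, 0, 0, 0], [0.34, 0.06, 0.42, 0, 0, 0], [0.34, 0.07, 0.41, 0, 0, 0], [0.35, 0.08, 0.41, 0, 0, 0], [0.36, 0.07, 0.4, 0, 0, 0], [0.37, 0.07, 0.39, 0, 0, 0], [0.37, 0.08, 0.38, 0, 0, 0], [0.38, 0.08, 0.37, 0, 0, 0]]
```

Width 0.141 is 13.3 mm, so the bar is held. I raise it along the arc.

Call:
{"fn": "send_rows", "kwargs": {
  "series": [
    [0.02,0.0,0.67,0,0,0],
    [0.03,0.01,0.68,0,0,0],
    [0.05,0.01,0.67,0,0,0],
    [0.07,0.02,0.67,0,0,0],
    [0.09,0.01,0.67,0,0,0],
    [0.1,0.02,0.67,0,0,0],
    [0.11,0.03,0.66,0,0,0],
    [0.14,0.02,0.67,0,0,0],
    [0,0,0,0,0,0]
  ]
}}

```text
time_s: 20.45
tcp_pos: [0.5086, 0.1192, 0.3688]
tcp_rot: [3.14, -0.0, 1.773]
force: [3.8, 1.7, -4.1]
width: 0.141
```

```bash
python3 ov.py b3 0.0
```

```text
[0.50859839 0.11921238 0.36884863] [ 3.13996795e+00 -3.47051018e-05  1.77333059e+00] [ 3.75866285  1.72273506 -4.09411509] 0.1413267863571604
```

View pics/b3.png

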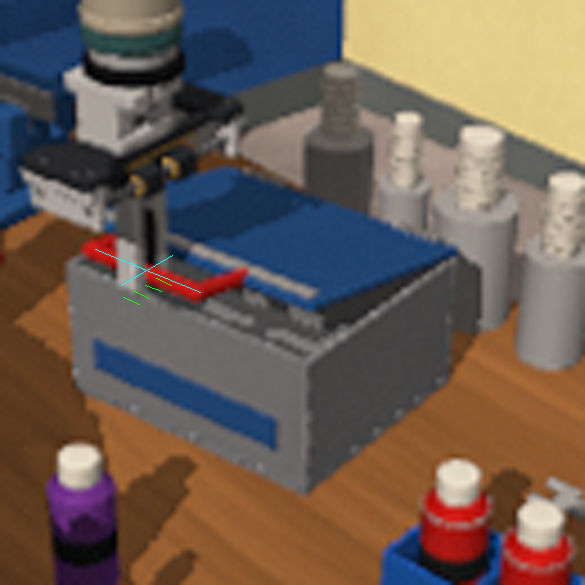

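The lid opens with the bar held at crop pixel (145,275), and the forces are small. I continue.

Call:
{"fn": "send_rows", "kwargs": {
  "series": [
    [0.15,0.03,0.66,0,0,0],
    [0.16,0.03,0.65,0,0,0],
    [0.19,0.04,0.65,0,0,0],
    [0.19,0.04,0.65,0,0,0],
    [0.21,0.05,0.63,0,0,0],
    [0.23,0.04,0.64,0,0,0],
    [0.25,0.05,0.63,0,0,0],
    [0.26,0.05,0.62,0,0,0],
    [0,0,0,0,0,0]
  ]
}}

```text
time_s: 21.4
tcp_pos: [0.5246, 0.1225, 0.42]
tcp_rot: [-3.141, -0.0, 1.773]
force: [1.8, 1.6, -3.1]
width: 0.14
```

Call:
{"fn": "send_rows", "kwargs": {
  "series": [
    [0.27,0.06,0.61,0,0,0],
    [0.29,0.06,0.61,0,0,0],
    [0.3,0.06,0.6,0,0,0],
    [0.32,0.07,0.59,0,0,0],
    [0.33,0.07,0.58,0,0,0],
    [0.35,0.07,0.58,0,0,0],
    [0.36,0.07,0.56,0,0,0],
    [0.38,0.08,0.56,0,0,0],
    [0,0,0,0,0,0]
  ]
}}

```text
time_s: 22.3
tcp_pos: [0.55, 0.1278, 0.4675]
tcp_rot: [-3.139, -0.0, 1.773]
force: [-7.0, -0.6, 2.3]
width: 0.141
```

```bash
cat > ov2.py <<'E'
from h import *
import sys
from rig import ctrl
exec(open('ov.py').read().replace('r=(185,100,315,230)','r=(185,70,315,200)').replace('sys.argv[2]','"0"'))
# lid angle from TCP
H=np.array([.7655,.1728,.130]);d=p-[0,0,.18]-H;f=-(d[0]*np.cos(.202)+d[1]*np.sin(.202));print("ang est from pos",np.arctan2(d[2],f)-4/270,"radius",np.hypot(f,d[2]), "lat",-d[0]*np.sin(.202)+d[1]*np.cos(.202))
E
python3 ov2.py b4
```

```text
[0.55003527 0.12775855 0.46752328] [-3.13942257e+00 -6.69179203e-05  1.77343767e+00] [-7.02632264 -0.55947829  2.33473131] 0.1405128710592937
ang est from pos 0.6063198604636556 radius 0.27067797117144876 lat -0.0008971422253637937
```

View pics/b4.png

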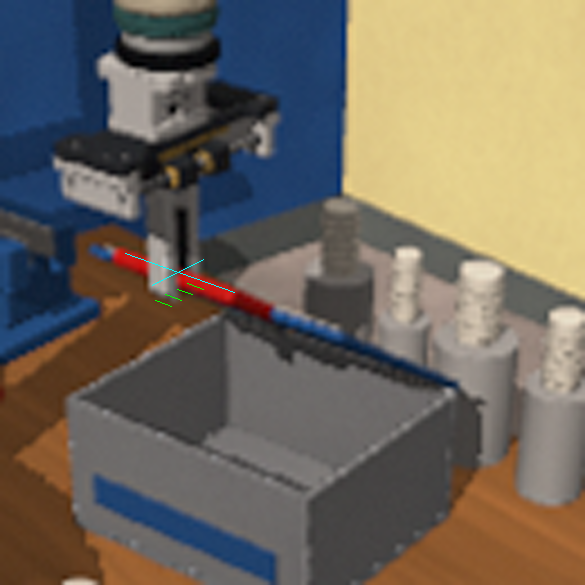

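The lid stands at about 0.6 rad with the fingers at crop pixel (175,270), clear of the lid. The tool is pushed outward by 7 N, so I ease the arc outward slightly while going past balance.

Run:
```python
from arc import *
print(rows(np.linspace(.6,.82,12)))
print(rows(np.linspace(.82,.65,12)))
```

```text
[[0.31, 0.06, 0.44, 0, 0, 0], [0.32, 0.07, 0.43, 0, 0, 0], [0.32, 0.07, 0.42, 0, 0, 0], [0.34, 0.06, 0.42, 0, 0, 0], [0.34, 0.07, 0.41, 0, 0, 0], [0.35, 0.08, 0.41, 0, 0, 0], [0.36, 0.07, 0.4, 0, 0, 0], [0.37, 0.07, 0.39, 0, 0, 0], [0.37, 0.08, 0.38, 0, 0, 0], [0.38, 0.08, 0.37, 0, 0, 0], [0.39, 0.08, 0.37, 0, 0, 0]]
[[-0.3, -0.06, -0.28, 0, 0, 0], [-0.3, -0.06, -0.29, 0, 0, 0], [-0.29, -0.06, -0.29, 0, 0, 0], [-0.29, -0.06, -0.3, 0, 0, 0], [-0.28, -0.06, -0.3, 0, 0, 0], [-0.28, -0.06, -0.3, 0, 0, 0], [-0.27, -0.05, -0.31, 0, 0, 0], [-0.27, -0.06, -0.32, 0, 0, 0], [-0.27, -0.05, -0.32, 0, 0, 0], [-0.26, -0.05, -0.32, 0, 0, 0], [-0.25, -0.06, -0.33, 0, 0, 0]]
```

Call:
{"fn": "send_rows", "kwargs": {
  "series": [
    [0.29,0.06,0.45,0,0,0],
    [0.3,0.06,0.44,0,0,0],
    [0.3,0.07,0.43,0,0,0],
    [0.32,0.06,0.43,0,0,0],
    [0.33,0.07,0.42,0,0,0],
    [0.34,0.08,0.41,0,0,0],
    [0.36,0.07,0.4,0,0,0],
    [0,0,0,0,0,0]
  ]
}}

```text
time_s: 23.15
tcp_pos: [0.5727, 0.1325, 0.498]
tcp_rot: [3.141, 0.0, 1.773]
force: [-5.8, -0.2, 4.6]
width: 0.14
```

```bash
python3 ov2.py b5
```

```text
[0.57270841 0.13245826 0.49800311] [3.14115243e+00 3.04612421e-04 1.77348905e+00] [-5.80998608 -0.24159446  4.64614553] 0.14036006700481696
ang est from pos 0.7473071488016761 radius 0.27228755787628534 lat -0.0008418901656612743
```

Call:
{"fn": "send_rows", "kwargs": {
  "series": [
    [0.35,0.07,0.4,0,0,0],
    [0.35,0.08,0.39,0,0,0],
    [0.36,0.08,0.38,0,0,0],
    [0.37,0.08,0.38,0,0,0],
    [0,0,0,0,0,0],
    [0,0,0,0,0,0],
    [0,0,0,0,0,0]
  ]
}}

```text
time_s: 23.9
tcp_pos: [0.5871, 0.1355, 0.5134]
tcp_rot: [3.14, 0.001, 1.773]
force: [-4.8, -1.0, 5.9]
width: 0.142
```

```bash
python3 ov2.py b6
```

```text
[0.58712068 0.13545319 0.51337969] [3.13986964e+00 7.52087762e-04 1.77336781e+00] [-4.83720246 -0.99232441  5.94891643] 0.14198717938863886
ang est from pos 0.82533428489565 radius 0.2730872073087667 lat -0.000799370224469291
```

View pics/b6.png

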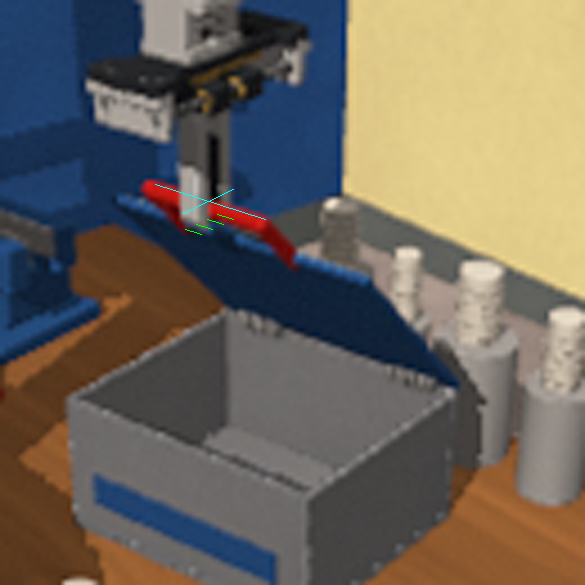

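The lid is past balance, at about 0.82 rad, with the bar held at crop pixel (205,205). I ease it back to about 0.65.

Call:
{"fn": "send_rows", "kwargs": {
  "series": [
    [-0.3,-0.06,-0.28,0,0,0],
    [-0.3,-0.06,-0.29,0,0,0],
    [-0.29,-0.06,-0.29,0,0,0],
    [-0.29,-0.06,-0.3,0,0,0],
    [-0.28,-0.06,-0.3,0,0,0],
    [-0.28,-0.06,-0.3,0,0,0],
    [-0.27,-0.05,-0.31,0,0,0],
    [-0.27,-0.06,-0.32,0,0,0],
    [-0.27,-0.05,-0.32,0,0,0],
    [-0.26,-0.05,-0.32,0,0,0],
    [-0.25,-0.06,-0.33,0,0,0],
    [0,0,0,0,0,0],
    [0,0,0,0,0,0],
    [0,0,0,0,0,0],
    [0,0,0,0,0,0],
    [0,0,0,0,0,0]
  ]
}}

```text
time_s: 25.55
tcp_pos: [0.5568, 0.1291, 0.4776]
tcp_rot: [-3.141, 0.001, 1.773]
force: [-4.6, -1.2, 3.5]
width: 0.144
```

```bash
python3 ov2.py b7
cat > lid.py <<'E'
from h import *
# overlay predicted lid outlines for several angles
H=np.array([.7655,.1728,.130]);cx=np.array([np.cos(.202),np.sin(.202),0]);cy=np.array([-cx[1],cx[0],0]);cz=np.array([0,0,1.])
r=(185,70,315,200)
im=cams.get_image("side")[r[1]:r[3],r[0]:r[2],::-1];im=cv2.resize(im,None,fx=4.5,fy=4.5,interpolation=cv2.INTER_CUBIC)
for a,col in((.6,(0,255,0)),(.66,(255,255,0)),(.72,(0,255,255))):
    e=-np.cos(a)*cx+np.sin(a)*cz;n=np.sin(a)*cx+np.cos(a)*cz
    for d,h,w in((.27,.004,.055),(.22,.0,.13)):
        q=((proj("side",[H+e*d+n*h-cy*w,H+e*d+n*h+cy*w])+.5-[r[0],r[1]])*4.5).astype(int);cv2.line(im,tuple(map(int,q[0])),tuple(map(int,q[1])),col,1)
cv2.imwrite("pics/lid7.png",im)
r=(190,150,330,300)
im=cams.get_image("side")[r[1]:r[3],r[0]:r[2],::-1];im=cv2.resize(im,None,fx=4,fy=4,interpolation=cv2.INTER_CUBIC)
for k in(0,1):
    b=box(.584-.071*k*np.sin(.131),-.2345+.071*k*np.cos(.131),.131,.066,.066,.05,.05);q=((proj("side",b[[0,2,6,4]])+.5-[r[0],r[1]])*4).astype(int);cv2.polylines(im,[q],True,(0,255,0),1)
cv2.imwrite("pics/g7.png",im)
E
python3 lid.py
```

```text
[0.55675718 0.129107   0.47755379] [-3.14053373e+00  5.01028718e-04  1.77329535e+00] [-4.62785129 -1.17443291  3.51888015] 0.14415194237558376
ang est from pos 0.651121822388055 radius 0.2712122039494871 lat -0.0009247267773937751
```

View pics/lid7.png

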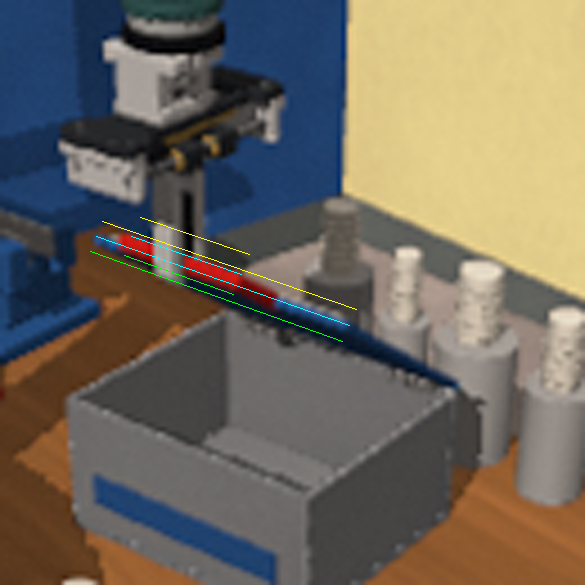

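View pics/g7.png

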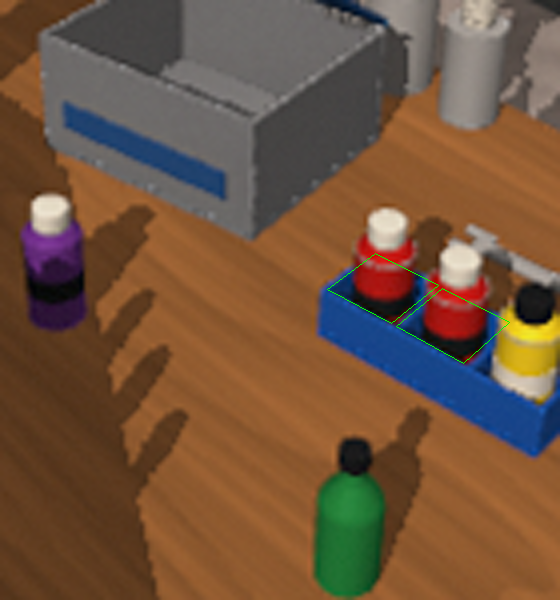

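The lid's front edge, crop pixels (97,238) to (350,325), lies on the 0.66 rad outline. The bar is held steadily, and both cans stand upright in the unmoved crate. I hand in.

Run:
```python
from rig import ctrl,workorder
s=ctrl.state();print(s["time_s"],s["tcp_pos"],s["force"],abs(s["qvel"]).max(),s["width"])
print(workorder.sign_off())
```

```text
25.7 [0.55673148 0.12911745 0.47757855] [-5.00862229 -2.12243411  2.88262669] 0.0024706588919275203 0.14099505683664412
the job is handed in; nothing more can be done
None
```

The job is handed in at 25.7 s. Both red cans stand in the crate and the arm is holding the lid at about 0.65–0.66 rad, roughly 5 degrees below balance.

- **Cans:** I set the right-hand red can in the middle cell and the left-hand one in the +y end cell. Each was lowered until the wrist force showed the floor taking its weight, and only then released. The last picture shows both upright, with the crate still on its original outline. The purple look-alike, bottle and yellow can look unmoved in that view. I did not check the wrench, mallet, sleeve and chuck again at the end.
- **Lid:** I pinched the bar with 20 N, raised the lid along its arc to about 0.82 rad and eased it back. The arm position gives 0.651 rad, and the lid edge in the picture matches the 0.66 outline. The last reading before hand-in showed the arm still (joint speeds under 0.003 rad/s).
- **What disagreed:** About 5 to 7 N of outward push along the lid stayed on the tool. The measured arc radius came out 1 to 3 mm over nominal, so my hinge estimate is probably slightly off, which means about 0.01 rad of uncertainty in the angle.

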